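# Tip the kiln posts out of the blue tilt bin

## Task

Take the blue tilt bin by its steel pull bar and pull it forward all the way to its stop, so that both white kiln posts slide out into the tray in front of it. Let go and leave the blue bin tipped on its stop; do not tip the grey bin.

Things in the scene. Friction and masses are not known exactly. Their poses are not given: they have to be found in the camera images.
- blue_stand: Fixed plywood stand of the blue bin, 164 mm wide, 145 mm high. Origin on the table below the bin's pivot; the bin tips to the stand's -x (its front); y along the pivot, z up. Pivot axis: 130 mm above the origin, along y. The stand's own wooden tray lies on the table under the pivot and in front: x -195 to +5 mm, 138 mm wide, walls 45 mm high, 5 mm thick.
- blue_bar (a point): Middle of the blue bin's steel pull bar: round, 10 mm thick, along y, 96 mm clear between its legs. Upright: 52 mm behind the pivot, 130 mm above it, 70 mm above the back rim. It turns with the bin, 140 mm from the pivot; at the stop 139 mm before and 14 mm above it, with the rim 70 mm behind the bar: open fingers only part way. It can turn between pads that keep pointing down.
- blue_bin (a joint): Forward tilt (rad) of the blue metal bin about its pivot: 0 upright, 1.85 on its stop. Bin 118 mm wide, floor 55 mm deep and 4 mm thick, starting at the pivot; back and sides 60 mm high; front slopes out at 45 degrees, 60 mm long; 0.4 kg. The stiff pivot (0.25 N m, 2 to 4 N at the bar) keeps it where it is left.
- blue_post_a: white ceramic kiln post A, a plain cylinder 24 mm across and 30 mm long, about 35 g, standing at first on the floor of the blue bin beside its twin; origin at its middle, z along its length. It slides down and out over the sloping front of the bin once the bin is well tipped.
- blue_post_b: white ceramic kiln post B, a plain cylinder 24 mm across and 30 mm long, about 35 g, standing at first on the floor of the blue bin beside its twin; origin at its middle, z along its length. It slides down and out over the sloping front of the bin once the bin is well tipped.
- grey_bin (a joint): forward tilt, rad, of the other bin, same shape on a like stand and tray, painted grey and holding two red terracotta posts; 0 = upright. To be left as it is.
Things that resemble listed ones, but are neither listed nor needed, are in the scene too. Leave any yellow look-alike of the blue_post_a alone.

How it is judged:
At the end, for the whole second after the job is handed in: The blue bin is tipped forward to within 10 degrees of its stop, both white posts lie at rest inside the blue stand's own tray, and the grey bin is within 10 degrees of upright (value of joint blue_bin above 1.68 rad and x of blue_post_a in the frame of blue_stand between -0.195 and 0.005 m and y of blue_post_a in the frame of blue_stand between -0.069 and 0.069 m and z of each of blue_post_a, blue_post_b in the frame of blue_stand below 0.05 m and linear speed of each of blue_post_a, blue_post_b below 0.03 m/s and x of blue_post_b in the frame of blue_stand between -0.195 and 0.005 m and y of blue_post_b in the frame of blue_stand between -0.069 and 0.069 m and value of joint grey_bin below 0.17 rad); the robot touches nothing.
It fails at once if the grey bin is tipped more than 10 degrees (value of joint grey_bin above 0.17 rad).
It also fails if it takes over 42 s, if anything falls off the work surface, if the arm or the gripper's body presses on something with over 40 N, if the wrist force passes 120 N, or if a joint passes its speed limit or range.

## Robot

A 7-joint arm with a two-finger parallel gripper is mounted at the origin on the work surface. World frame = base frame: x ahead of the robot, y to its left, z up, the work surface at z = 0. Lengths are in m, angles in rad, forces in N, time in s.
With the tool pointing down it reaches from about 0.425 to 0.95 m from the base axis. Payload 16.7 kg.
Tool frame: the origin (TCP) lies on the centre line of the jaws, within the pads' length; the fingertips stand 14 mm ahead of it and the grasp point (between the pads) lies 5 mm behind it; y points along the fingers, x is the direction in which the jaws open and shut, and the axes are right-handed (so a half turn about y gives the same grasp; the last joint's range is limited). The gripper opens to 94 mm and grips with 3 to 60 N. Pads are 16 mm wide; open, the fingers measure 119 mm over their backs; the gripper's body (75 mm by 177 mm) begins 78 mm behind the grasp point.
Start: joints at [1.06, 0.426, 0.074, 1.606, -0.034, 1.111, -0.067], TCP at [0.239, -0.631, 0.219] pointing down, gripper open.
Joint ranges: [-2.85, 2.85], [-0.5, 2.14], [-1.23, 1.37], [0.21, 2.46], [-1.02, 4.16], [0.16, 2.05], [-2.73, 2.73]. Speed limits (rad/s): [1.89, 1.89, 2.39, 2.39, 3.01, 3.01, 3.01].

## Interface

Orientations are given as a rotation vector (axis times angle).
In Python, from cell import sense, read_camera, camera_params, hand_in gives the robot as it stands.
- The arm moves only by the shell command python3 -m inch 'ROWS' [FORCE]. ROWS is JSON, a list of rows, each a list of 3 entries, a list of its own where there are three numbers: the shift along the tool's x, y, z in units of 0.3 m (1.0 is 0.3 m), then the turn, a rotation vector about the tool's x, y, z in units of 30 degrees (1.0 is 30 degrees), then the closure, from -1 (fully open) to 1 (shut). In form: [[[dx, dy, dz], [rx, ry, rz], jaw], ...]. A call has exactly 10 rows; each row is the pose to reach, as a shift and turn from the pose commanded when the call began, along the tool's axes at that moment; what a row does not reach only later rows make up. A row lasts 1/12 s, in which the tool goes at most 41.7 mm and 7.16 degrees, less where a joint would pass 70% of its speed; a pose out of reach is approached as far as the arm can. A call with a number of a shift or a turn outside -1 to 1 is refused whole. A call with a gripper value outside its range is refused whole. The fingers move at their own pace and stop on an object; FORCE is the grip in N (left out, the last holds). Time passes only in rows, so rows that repeat a pose let the fingers close, or fill a call up. It gives the time, the measured TCP pose, the force and the opening at its end, in the units of the state.
- sense(): the state, without advancing time (a new reading comes with each control period).
- read_camera(name): name is "scene" or "top" or "wrist"; returns the picture (480x640x3 uint8, red, green, blue); there is no depth.
- camera_params(name): a dict with "vfov" (degrees; the focal length in pixels is half the picture's height over the tangent of half this angle, whatever the lens; pixels are square), "cx", "cy" (the principal point, pixels), "k1" (the pictures are not rectified: a ray, as slopes to the right and down, at radius r is drawn at 1 + k1 r^2 times it, then the intrinsics apply), "R" (3x3) and "t" (3): a world point X has camera coordinates R X + t. Camera axes: x right, y down, z forward; pixel columns grow to the right and rows downward; lengths in m; the calibration is good to about 2 mm. A picture is of the moment at which its call begins: read the wrist's pose just before it. camera_params takes no time and is no camera call; for the wrist camera it gives the pose at the moment of the call.
- hand_in(): hands the job in, once; it reports no verdict.
The state is a dict: "time": time; "joint_positions": joint angles; "dq": joint speeds; "effort": joint torques, N m; "tool_pos": TCP position; "eef_rot": TCP orientation; "wrist_force": force on the tool from outside, world axes, zero at the start; "moment": the same for the moment, N m; "grip_width": opening from 0.0 (shut) to 1.0 (fully open).
Only numpy, scipy, OpenCV 4.12 (cv2) and the standard library are available. Lean on these libraries where they do the work, as an engineer would, in place of code of your own. Each camera call takes 0.05 s, during which the arm holds its last target.

## Working session

There is one attempt and no reset: what is moved stays moved. The work goes in short steps, Python scripts to look and compute and a shell command to move; the robot and the scene stay as the last step left them, time stands still between calls to the robot, and variables do not carry over. Pictures are saved under pics/ and viewed, and the job is handed in when it is done.

```bash
ls; mkdir -p pics; python3 - <<'E'
from cell import *
import cv2
print(sense())
for n in ("scene","top"):
    cv2.imwrite(f"pics/{n}0.png",read_camera(n)[:,:,::-1]); print(n,camera_params(n))
E
```

```text
pics
{'time': 0.0, 'joint_positions': array([ 1.05953832,  0.42671667,  0.07385191,  1.6065852 , -0.03406592,
        1.11077641, -0.06707509]), 'dq': array([ 0.00013484,  0.00038826, -0.00085198,  0.00094233, -0.00089695,
       -0.00173958, -0.00074544]), 'effort': array([ 1.16852723e-03, -9.35799050e+01,  3.66761640e+00, -4.54190147e+01,
       -4.87857359e-02,  2.00747891e-02,  1.00412560e-04]), 'tool_pos': array([ 0.23871653, -0.63095058,  0.21879549]), 'eef_rot': array([-1.35829518,  0.93951622, -0.93774429]), 'wrist_force': array([ 0.31050733, -0.1770057 , -0.28442515]), 'moment': array([-0.00410379, -0.00722788, -0.01614693]), 'grip_width': 1.0017049867273882}
scene {'vfov': 48.82324169979388, 'cx': 320.2694808592603, 'cy': 240.2831989096091, 'k1': 0.004204909846011748, 'R': array([[ 0.47315838,  0.8809541 , -0.0064044 ],
       [ 0.5274718 , -0.2891115 , -0.79886673],
       [-0.70561651,  0.37461234, -0.60147397]]), 't': array([-0.29851439, -0.19493893,  1.34770345])}
top {'vfov': 51.89442084547383, 'cx': 318.4754857548415, 'cy': 233.6363410252305, 'k1': -0.05875724990336272, 'R': array([[ 0.01667796, -0.99978807,  0.01206926],
       [-0.99284793, -0.01798694, -0.11802315],
       [ 0.11821522, -0.01001456, -0.9929375 ]]), 't': array([-0.02709947,  0.6691833 ,  0.91597853])}
```

View pics/scene0.png

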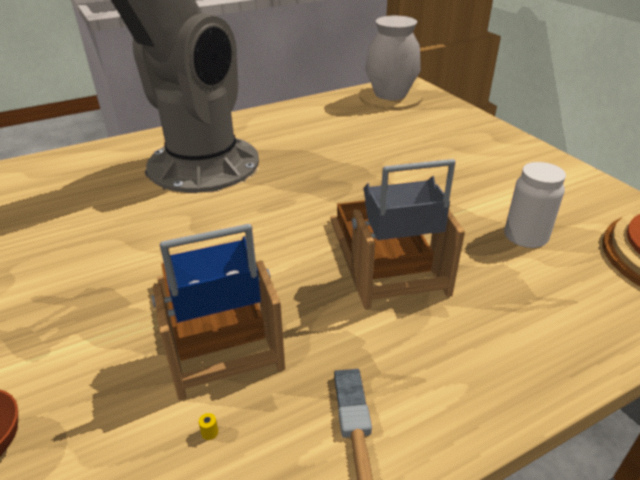

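View pics/top0.png

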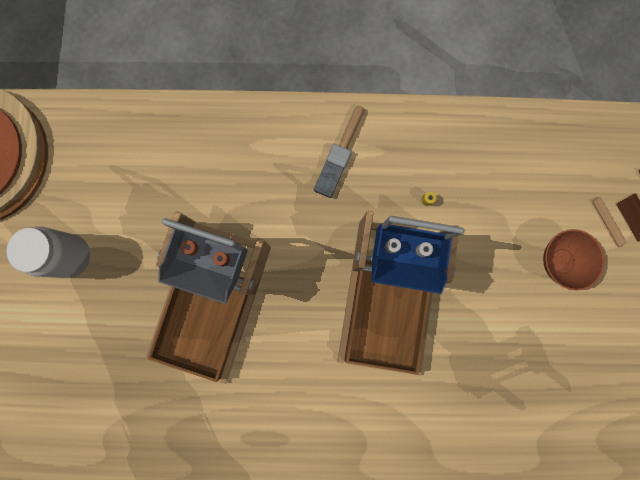

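Top view: image up is +x and image right is -y. Candidate pull bars are the blue bin's at about (427,226) and the grey bin's at (198,232). I choose the blue one, which holds the white posts at (394,245) and (426,250). The yellow look-alike is at (429,198), outside the bin. Next is a close crop to check this.

```bash
python3 - <<'E'
import cv2
a=cv2.imread("pics/top0.png")[195:385,330:480]; b=cv2.imread("pics/scene0.png")[215:400,140:300]
a=cv2.resize(a,None,fx=3,fy=3,interpolation=cv2.INTER_CUBIC);b=cv2.resize(b,(346*1,400),interpolation=cv2.INTER_CUBIC)
import numpy as np
c=np.zeros((570,800,3),np.uint8);c[:,:450]=a;c[:400,450:796]=b
cv2.imwrite("pics/crop0.png",c)
E
```

```text
(no output)
```

View pics/crop0.png

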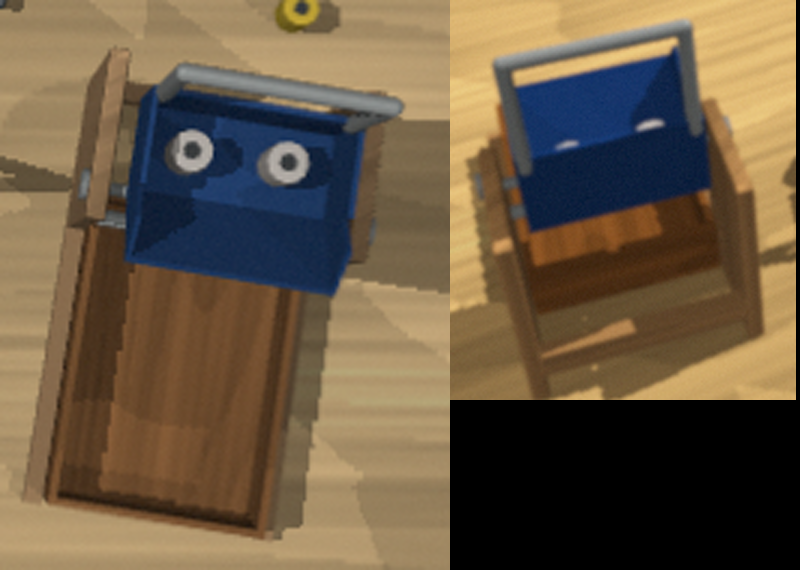

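The crop confirms it: a blue bin with two white posts and a steel bar, whose ends are at top (391,219) and (462,230), and at scene (163,245) and (250,228). Next I triangulate the bar and find the stand's yaw.

```bash
cat > h.py <<'E'
import numpy as np, cv2
from scipy.spatial.transform import Rotation as Ro
from cell import *
def ray(n,uv,p=None):
    p=p or camera_params(n); f=240/np.tan(np.radians(p['vfov'])/2)
    d=np.array([(uv[0]-p['cx'])/f,(uv[1]-p['cy'])/f]); s=d.copy()
    for _ in range(20): s=d/(1+p['k1']*(s@s))
    R=np.array(p['R']); return -R.T@p['t'], R.T@np.array([*s,1.])
def proj(n,X,p=None):
    p=p or camera_params(n); f=240/np.tan(np.radians(p['vfov'])/2)
    c=np.array(p['R'])@X+p['t']; s=c[:2]/c[2]; s=s*(1+p['k1']*(s@s)); return s*f+[p['cx'],p['cy']]
def plane(n,uv,z):
    o,d=ray(n,uv); return o+d*(z-o[2])/d[2]
def tri(a,ua,b,ub):
    A=np.zeros((3,3));B=np.zeros(3)
    for n,u in((a,ua),(b,ub)):
        o,d=ray(n,u);d/=np.linalg.norm(d);P=np.eye(3)-np.outer(d,d);A+=P;B+=P@o
    return np.linalg.solve(A,B)
E
python3 - <<'E'
from h import *
np.set_printoptions(precision=4,suppress=True)
for n,u,z in(("top",(391,219.3),.26),("top",(462.7,230.3),.26),("scene",(250.1,228.4),.26),("scene",(163.1,245.5),.26)):print(n,plane(n,u,z))
L=tri("top",(391,219.3),"scene",(250.1,228.4));Rr=tri("top",(462.7,230.3),"scene",(163.1,245.5));print(L,Rr)
# tray front corners at z .045 (outer)
c=[plane("top",(330+x/3,195+y/3),.045) for x,y in((48,500),(276,537))];print(c)
w=sense();print(Ro.from_rotvec(w['eef_rot']).as_matrix())
E
```

```text
top [ 0.6669 -0.1215  0.26  ]
top [ 0.6523 -0.2298  0.26  ]
scene [ 0.6688 -0.1201  0.26  ]
scene [ 0.651  -0.2271  0.26  ]
[ 0.6674 -0.1207  0.2593] [ 0.6524 -0.2283  0.2615]
[array([ 0.4277, -0.0711,  0.045 ]), array([ 0.4064, -0.2147,  0.045 ])]
[[ 0.3539 -0.0005  0.9353]
 [-0.9353  0.0011  0.3539]
 [-0.0012 -1.     -0.0001]]
```

```bash
cat >> h.py <<'E'
np.set_printoptions(precision=3,suppress=True)
PSI=-0.143; SX=np.array([np.cos(PSI),np.sin(PSI),0]); BAR=np.array([.660,-.1745,.260]); PIV=BAR-.052*SX-[0,0,.130]
def goalR(): 
    y=np.array([0,0,-1.]); return np.c_[SX,y,np.cross(SX,y)]
def need(p):
    s=sense();R=Ro.from_rotvec(s['eef_rot']).as_matrix()
    print('t',round(s['time'],2),'tcp',s['tool_pos'],'F',s['wrist_force'],'grip',round(s['grip_width'],3))
    print('shift',R.T@(np.array(p)-s['tool_pos'])/.3,'turn',np.degrees(Ro.from_matrix(R.T@goalR()).as_rotvec())/30)
def barat(th): # TCP for bar at tilt th
    c,s_=np.cos(th),np.sin(th); x=.052*c-.130*s_; z=.052*s_+.130*c
    return PIV+x*SX+[0,0,z-.005]
E
python3 -c "
from h import *
need(BAR+[0,0,.10])"
```

```text
t 0.1 tcp [ 0.239 -0.631  0.219] F [-0.396 -0.116 -0.601] grip 1.004
shift [-0.927 -0.47   1.852] turn [-0.001 -2.036 -0.002]
```

```bash
python3 -m inch '[[[0,-0.1,0],[0,0,0],-1],[[0,-0.2,0.1],[0,-0.1,0],-1],[[-0.1,-0.3,0.2],[0,-0.2,0],-1],[[-0.2,-0.4,0.3],[0,-0.3,0],-1],[[-0.3,-0.5,0.4],[0,-0.45,0],-1],[[-0.35,-0.5,0.5],[0,-0.6,0],-1],[[-0.4,-0.5,0.6],[0,-0.75,0],-1],[[-0.45,-0.5,0.7],[0,-0.9,0],-1],[[-0.5,-0.5,0.8],[0,-1,0],-1],[[-0.5,-0.5,0.9],[0,-1,0],-1]]' 20; python3 -c "
from h import *
need(BAR+[0,0,.10])"
```

```text
time: 0.93
tool_pos: [0.4396, -0.3918, 0.3704]
eef_rot: [-1.504, 0.531, -0.532]
wrist_force: [-0.3, -0.4, 0.1]
grip_width: 1.0
t 0.93 tcp [ 0.44  -0.392  0.37 ] F [-0.26  -0.419  0.075] grip 1.0
shift [0.117 0.035 1.025] turn [-0.001 -1.024  0.002]
```

```bash
python3 -m inch '[[[0,0,0.1],[0,-0.1,0],-1],[[0,0,0.2],[0,-0.2,0],-1],[[0,0,0.35],[0,-0.3,0],-1],[[0,0,0.5],[0,-0.45,0],-1],[[0.05,0,0.65],[0,-0.6,0],-1],[[0.1,0,0.8],[0,-0.75,0],-1],[[0.1,0,0.9],[0,-0.9,0],-1],[[0.1,0,1],[0,-1,0],-1],[[0.1,0,1],[0,-1,0],-1],[[0.1,0,1],[0,-1,0],-1]]'; python3 - <<'E'
from h import *
need(BAR+[0,0,.10])
p=camera_params("wrist");im=read_camera("wrist")
u=proj("wrist",BAR,p);print(u)
im=im[:,:,::-1].copy();cv2.circle(im,tuple(int(v) for v in u),4,(0,0,255),1)
for e in(-.053,.053):
    v=proj("wrist",BAR+e*np.array([-SX[1],SX[0],0]),p);print(v);cv2.circle(im,tuple(int(q) for q in v),4,(0,255,0),1)
cv2.imwrite("pics/w1.png",im)
E
```

```text
time: 1.77
tool_pos: [0.6524, -0.1797, 0.3684]
eef_rot: [-1.566, 0.125, -0.123]
wrist_force: [-1.0, -1.6, -1.3]
grip_width: 0.994
t 1.77 tcp [ 0.652 -0.18   0.368] F [-0.968 -1.558 -1.253] grip 0.994
shift [0.022 0.028 0.021] turn [-0.002 -0.029 -0.003]
[329.604 229.409]
[330.231 290.128]
[328.901 162.489]
```

View pics/w1.png

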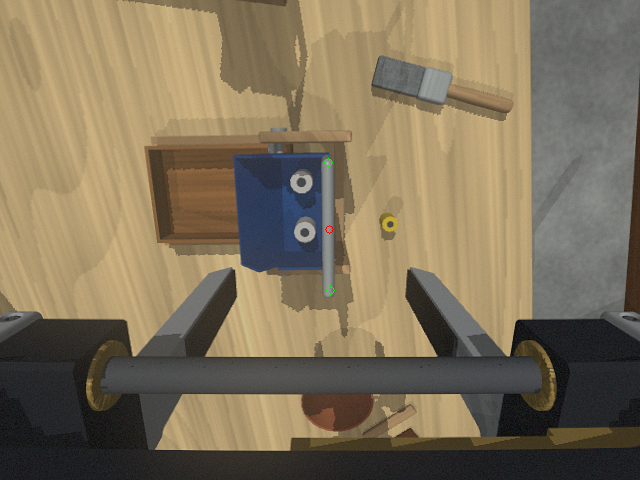

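The wrist view shows the bar at u≈328, v 160–292, with the predicted points lying on it, so the estimate holds. Now I descend and close.

```bash
python3 -m inch '[[[0.02,0.04,0.02],[0,-0.03,0],-1],[[0.02,0.1,0.02],[0,-0.03,0],-1],[[0.02,0.16,0.02],[0,-0.03,0],-1],[[0.02,0.22,0.02],[0,-0.03,0],-1],[[0.02,0.28,0.02],[0,-0.03,0],-1],[[0.02,0.33,0.02],[0,-0.03,0],-1],[[0.02,0.36,0.02],[0,-0.03,0],-1],[[0.02,0.38,0.02],[0,-0.03,0],-1],[[0.02,0.38,0.02],[0,-0.03,0],-0.2],[[0.02,0.38,0.02],[0,-0.03,0],0]]' 20; python3 - <<'E'
from h import *
need(BAR-[0,0,.005])
cv2.imwrite("pics/w2.png",read_camera("wrist")[:,:,::-1])
E
```

```text
time: 2.65
tool_pos: [0.6584, -0.1776, 0.2559]
eef_rot: [-1.568, 0.115, -0.115]
wrist_force: [0.2, -0.0, 0.1]
grip_width: 0.899
t 2.65 tcp [ 0.658 -0.178  0.256] F [ 0.178 -0.014  0.077] grip 0.899
shift [0.004 0.003 0.011] turn [ 0.    -0.007  0.001]
```

View pics/w2.png

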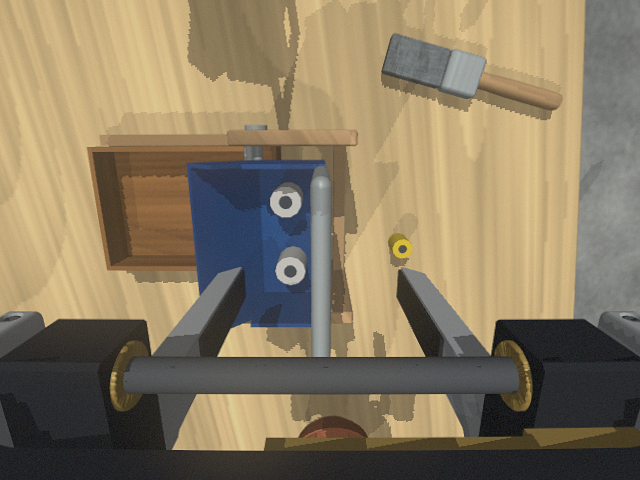

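The bar runs at u≈320, midway between the fingers at 244 and 398. Closing with 20 N.

```bash
python3 -m inch '[[[0,0,0.01],[0,0,0],0.5],[[0,0,0.01],[0,0,0],1],[[0,0,0.01],[0,0,0],1],[[0,0,0.01],[0,0,0],1],[[0,0,0.01],[0,0,0],1],[[0,0,0.01],[0,0,0],1],[[0,0,0.01],[0,0,0],1],[[0,0,0.01],[0,0,0],1],[[0,0,0.01],[0,0,0],1],[[0,0,0.01],[0,0,0],1]]' 20; python3 - <<'E'
from h import *
s=sense();R=Ro.from_rotvec(s['eef_rot']).as_matrix();print(s['grip_width'])
for k in range(0,13):
    th=1.85*k/12; print(round(th,2),R.T@(barat(th)-barat(0))/.3)
E
```

```text
time: 3.53
tool_pos: [0.6588, -0.1743, 0.2555]
eef_rot: [-1.568, 0.115, -0.115]
wrist_force: [0.5, -0.0, 0.6]
grip_width: 0.143
0.14296395160385178
0.0 [0. 0. 0.]
0.15 [-0.069 -0.021 -0.   ]
0.31 [-0.14  -0.032 -0.   ]
0.46 [-0.212 -0.032 -0.001]
0.62 [-0.283 -0.02  -0.001]
0.77 [-0.351  0.002 -0.001]
0.93 [-0.415  0.034 -0.001]
1.08 [-0.474  0.076 -0.002]
1.23 [-0.525  0.126 -0.002]
1.39 [-0.568  0.184 -0.002]
1.54 [-0.601  0.247 -0.002]
1.7 [-0.625  0.315 -0.002]
1.85 [-0.638  0.386 -0.002]
```

```bash
python3 -m inch '[[[0,0,0],[0,0,0],1],[[0,0,0],[0,0,0],1],[[0,0,0],[0,0,0],1],[[-0.02,-0.007,0],[0,0,0],1],[[-0.045,-0.014,0],[0,0,0],1],[[-0.07,-0.021,0],[0,0,0],1],[[-0.1,-0.027,0],[0,0,0],1],[[-0.13,-0.031,0],[0,0,0],1],[[-0.16,-0.033,0],[0,0,0],1],[[-0.19,-0.034,0],[0,0,0],1]]' 20; python3 - <<'E'
from h import *
need(barat(.46))
cv2.imwrite("pics/s1.png",read_camera("scene")[:,:,::-1])
s=sense();R=Ro.from_rotvec(s['eef_rot']).as_matrix()
for k in range(3,13):
    th=1.85*k/12; print(round(th,2),R.T@(barat(th)-s['tool_pos'])/.3)
E
```

```text
time: 4.37
tool_pos: [0.6014, -0.1656, 0.266]
eef_rot: [-1.568, 0.114, -0.115]
wrist_force: [3.1, 0.5, 1.2]
grip_width: 0.098
t 4.37 tcp [ 0.601 -0.166  0.266] F [3.143 0.454 1.17 ] grip 0.098
shift [-0.013  0.005 -0.002] turn [-0.    -0.006  0.   ]
0.46 [-0.009  0.005 -0.001]
0.62 [-0.08   0.016 -0.002]
0.77 [-0.149  0.038 -0.002]
0.93 [-0.213  0.071 -0.002]
1.08 [-0.271  0.113 -0.002]
1.23 [-0.322  0.163 -0.002]
1.39 [-0.365  0.221 -0.002]
1.54 [-0.399  0.284 -0.003]
1.7 [-0.422  0.352 -0.003]
1.85 [-0.435  0.423 -0.003]
```

View pics/s1.png

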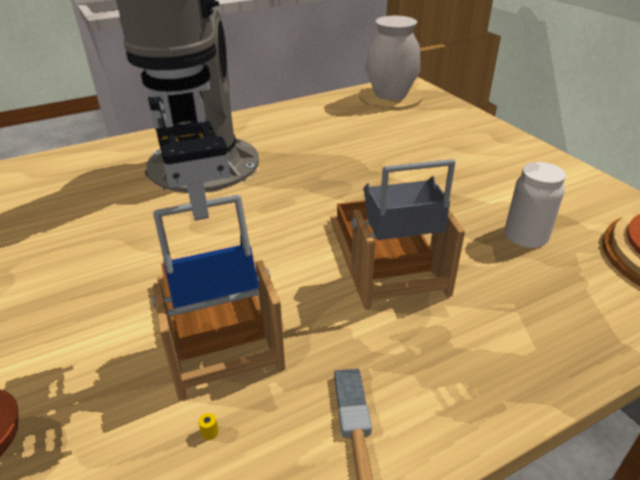

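The blue bin is tilting with the gripped bar at about (200,205). The forces are about 3 N and the opening is about 10 mm, so the grip is good. Continuing along the arc.

```bash
python3 -m inch '[[[-0.03,0.005,0],[0,0,0],1],[[-0.055,0.01,0],[0,0,0],1],[[-0.08,0.016,0],[0,0,0],1],[[-0.105,0.023,0],[0,0,0],1],[[-0.13,0.03,0],[0,0,0],1],[[-0.15,0.038,0],[0,0,0],1],[[-0.17,0.048,0],[0,0,0],1],[[-0.19,0.059,0],[0,0,0],1],[[-0.21,0.07,0],[0,0,0],1],[[-0.23,0.083,0],[0,0,0],1]]'; python3 - <<'E'
from h import *
need(barat(.95))
s=sense();R=Ro.from_rotvec(s['eef_rot']).as_matrix()
for k in range(6,14):
    th=1.85*k/12; print(round(th,2),R.T@(barat(th)-s['tool_pos'])/.3)
E
```

```text
time: 5.25
tool_pos: [0.5329, -0.1556, 0.2414]
eef_rot: [-1.568, 0.116, -0.114]
wrist_force: [-8.2, 3.5, 16.3]
grip_width: 0.098
t 5.25 tcp [ 0.533 -0.156  0.241] F [-8.198  3.471 16.299] grip 0.098
shift [ 0.003 -0.005 -0.002] turn [ 0.    -0.006 -0.002]
0.93 [ 0.013 -0.011 -0.002]
1.08 [-0.045  0.031 -0.002]
1.23 [-0.097  0.081 -0.002]
1.39 [-0.139  0.139 -0.003]
1.54 [-0.173  0.202 -0.003]
1.7 [-0.196  0.27  -0.003]
1.85 [-0.209  0.341 -0.003]
2.0 [-0.211  0.413 -0.003]
```

Force has risen to about 18 N radially, so my arc runs a few mm inside the true one. I bias the next targets outward and up.

```bash
python3 -m inch '[[[-0.018,-0.008,0],[0,0,0],1],[[-0.035,0.005,0],[0,0,0],1],[[-0.055,0.02,0],[0,0,0],1],[[-0.075,0.036,0],[0,0,0],1],[[-0.093,0.052,0],[0,0,0],1],[[-0.11,0.07,0],[0,0,0],1],[[-0.127,0.09,0],[0,0,0],1],[[-0.143,0.11,0],[0,0,0],1],[[-0.155,0.13,0],[0,0,0],1],[[-0.165,0.15,0],[0,0,0],1]]'; python3 - <<'E'
from h import *
need(barat(1.4))
s=sense();R=Ro.from_rotvec(s['eef_rot']).as_matrix()
for k in range(8,14):
    th=1.85*k/12; print(round(th,2),R.T@(barat(th)-s['tool_pos'])/.3)
cv2.imwrite("pics/s2.png",read_camera("scene")[:,:,::-1])
cv2.imwrite("pics/w3.png",read_camera("wrist")[:,:,::-1])
E
```

```text
time: 6.08
tool_pos: [0.4851, -0.1488, 0.1954]
eef_rot: [-1.568, 0.114, -0.115]
wrist_force: [5.0, 0.3, -1.6]
grip_width: 0.101
t 6.08 tcp [ 0.485 -0.149  0.195] F [ 5.023  0.269 -1.6  ] grip 0.101
shift [ 0.019 -0.01  -0.002] turn [-0.    -0.006  0.002]
1.23 [ 0.065 -0.072 -0.002]
1.39 [ 0.022 -0.015 -0.002]
1.54 [-0.012  0.049 -0.002]
1.7 [-0.036  0.117 -0.002]
1.85 [-0.048  0.188 -0.002]
2.0 [-0.05   0.259 -0.002]
```

View pics/s2.png

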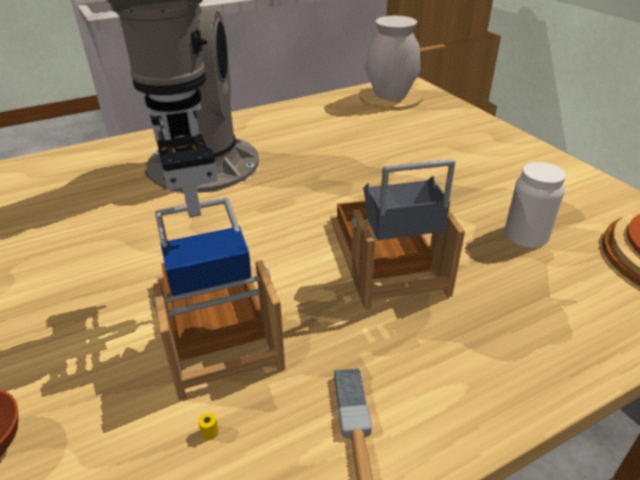

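View pics/w3.png

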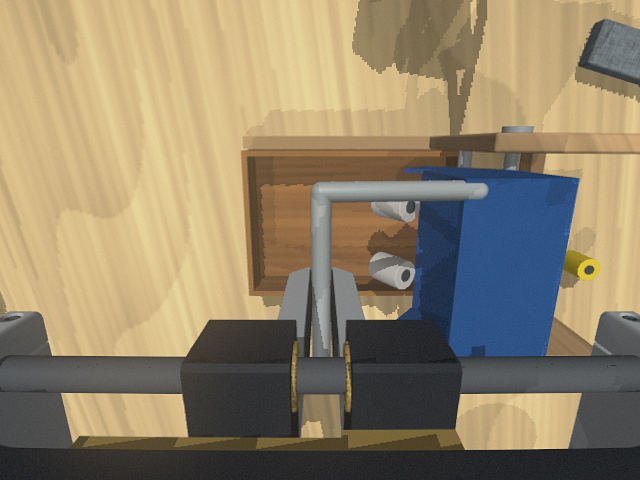

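The force is small now. Both posts are already sliding out, at (393,207) and (392,268). Going on to the stop.

```bash
python3 -m inch '[[[-0.005,0.017,0],[0,0,0],1],[[-0.01,0.036,0],[0,0,0],1],[[-0.017,0.055,0],[0,0,0],1],[[-0.024,0.075,0],[0,0,0],1],[[-0.03,0.095,0],[0,0,0],1],[[-0.036,0.115,0],[0,0,0],1],[[-0.04,0.135,0],[0,0,0],1],[[-0.044,0.155,0],[0,0,0],1],[[-0.047,0.175,0],[0,0,0],1],[[-0.05,0.19,0],[0,0,0],1]]'; python3 - <<'E'
from h import *
need(barat(1.85))
E
```

```text
time: 7.02
tool_pos: [0.4696, -0.1466, 0.1387]
eef_rot: [-1.568, 0.116, -0.114]
wrist_force: [-9.1, 1.0, 30.2]
grip_width: 0.104
t 7.02 tcp [ 0.47  -0.147  0.139] F [-9.112  0.992 30.179] grip 0.104
shift [ 0.004 -0.002 -0.001] turn [ 0.001 -0.006 -0.002]
```

30 N of upward reaction at the expected stop height means it is on the stop. I open part way while easing the push off.

```bash
python3 -m inch '[[[0,-0.005,0],[0,0,0],0.8],[[0,-0.01,0],[0,0,0],0.5],[[0,-0.01,0],[0,0,0],0.2],[[0,-0.01,0],[0,0,0],0.1],[[0,-0.01,0],[0,0,0],0.1],[[0,-0.01,0],[0,0,0],0.1],[[0,-0.01,0],[0,0,0],0.1],[[0,-0.01,0],[0,0,0],0.1],[[0,-0.01,0],[0,0,0],0.1],[[0,-0.01,0],[0,0,0],0.1]]'; python3 - <<'E'
from h import *
need(barat(1.85))
cv2.imwrite("pics/w4.png",read_camera("wrist")[:,:,::-1])
E
```

```text
time: 7.85
tool_pos: [0.4703, -0.1465, 0.1418]
eef_rot: [-1.568, 0.115, -0.115]
wrist_force: [-0.4, 0.3, -0.4]
grip_width: 0.452
t 7.85 tcp [ 0.47  -0.147  0.142] F [-0.44   0.287 -0.401] grip 0.452
shift [ 0.001  0.009 -0.002] turn [-0.    -0.006 -0.   ]
```

View pics/w4.png

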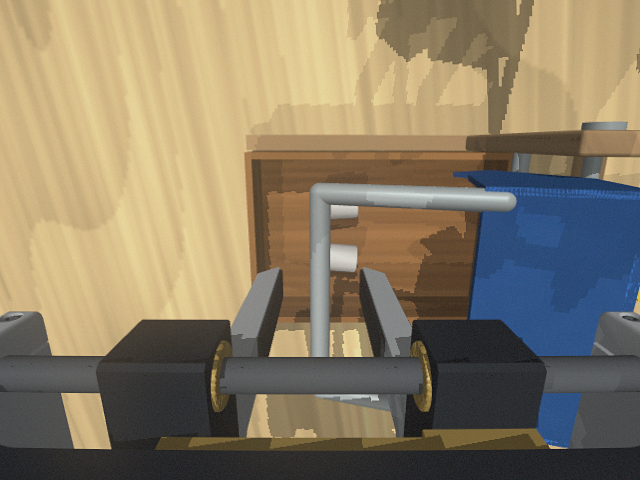

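The fingers stand clear on both sides of the bar at u≈320. Both posts lie in the tray at (343,212) and (343,258). Rising straight up.

```bash
python3 -m inch '[[[0,-0.03,0],[0,0,0],0.1],[[0,-0.07,0],[0,0,0],0.1],[[0,-0.12,0],[0,0,0],0.1],[[0,-0.18,0],[0,0,0],0.1],[[0,-0.25,0],[0,0,0],0.1],[[0,-0.32,0],[0,0,0],0.1],[[0,-0.4,0],[0,0,0],0.1],[[0,-0.5,0],[0,0,0],0.1],[[0,-0.6,0],[0,0,0],0.1],[[0,-0.65,0],[0,0,0],0.1]]'; python3 -m inch '[[[0,0,-0.1],[0,0,0],0.1],[[0,0,-0.2],[0,0,0],0.1],[[0,0,-0.3],[0,0,0],0.1],[[0,0,-0.4],[0,0,0],0.1],[[0,0,-0.5],[0,0,0],0.1],[[0,0,-0.6],[0,0,0],0.1],[[0,0,-0.7],[0,0,0],0.1],[[0,0,-0.8],[0,0,0],0.1],[[0,0,-0.8],[0,0,0],0.1],[[0,0,-0.8],[0,0,0],0.1]]'; python3 - <<'E'
from h import *
import numpy as np
t=read_camera("top")[:,:,::-1];s=read_camera("scene")[:,:,::-1]
cv2.imwrite("pics/end.png",np.hstack([cv2.resize(t,(400,300)),cv2.resize(s,(400,300))]))
cv2.imwrite("pics/endc.png",np.vstack([cv2.resize(t[195:385,300:500],(600,570))]))
need(BAR)
E
```

```text
time: 8.73
tool_pos: [0.471, -0.1464, 0.341]
eef_rot: [-1.569, 0.112, -0.118]
wrist_force: [0.5, -0.6, -0.1]
grip_width: 0.453
time: 9.57
tool_pos: [0.4346, -0.3852, 0.337]
eef_rot: [-1.567, 0.117, -0.117]
wrist_force: [-0.5, 0.3, -0.1]
grip_width: 0.447
t 9.67 tcp [ 0.436 -0.383  0.337] F [0.102 0.624 0.384] grip 0.452
shift [0.639 0.258 0.797] turn [-0.001 -0.005  0.001]
```

View pics/end.png

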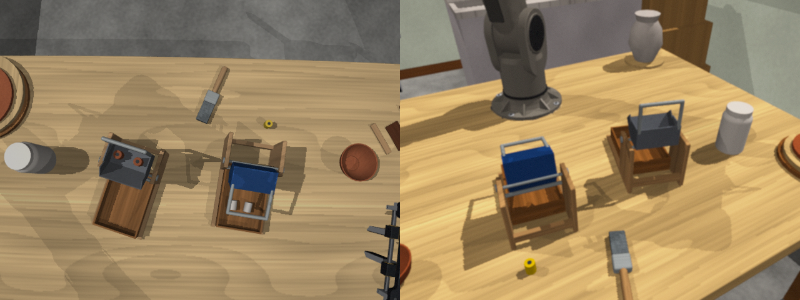

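View pics/endc.png

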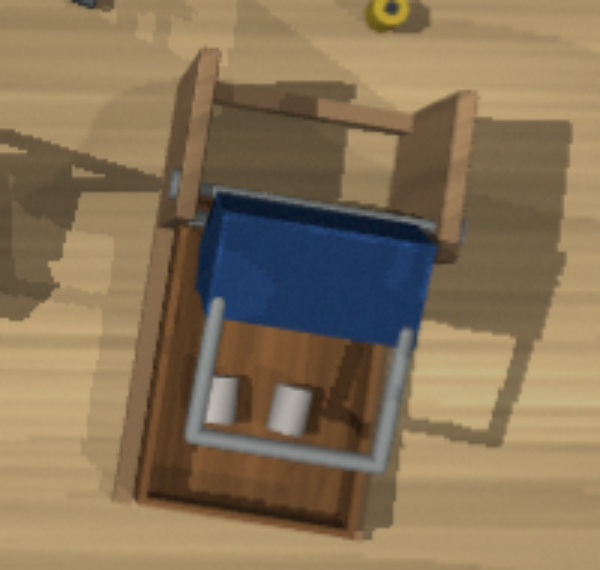

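The bin is tipped, both posts lie in the tray (crop (222,400) and (290,410)), and the grey bin is upright. Last checks: the tilt by projecting the predicted bar, and whether the posts are at rest.

```bash
python3 -m inch '[[[0,0,0],[0,0,0],0.1],[[0,0,0],[0,0,0],0.1],[[0,0,0],[0,0,0],0.1],[[0,0,0],[0,0,0],0.1],[[0,0,0],[0,0,0],0.1],[[0,0,0],[0,0,0],0.1],[[0,0,0],[0,0,0],0.1],[[0,0,0],[0,0,0],0.1],[[0,0,0],[0,0,0],0.1],[[0,0,0],[0,0,0],0.1]]'; python3 - <<'E'
from h import *
t=read_camera("top")
def posts(b):
    b=b[300:345,355:420].astype(int); m=((b.min(2)>130)&(b.max(2)-b.min(2)<40)).astype(np.uint8)
    n,_,st,c=cv2.connectedComponentsWithStats(m); return [(st[i,4],c[i]+[355,300]) for i in range(1,n) if st[i,4]>40]
P=posts(t);print(P)
for a,c in P:
    w=plane("top",c,.025)-PIV; print('stand xy',w[:2]@SX[:2],w[:2]@[-SX[1],SX[0]])
SY=np.array([-SX[1],SX[0],0])
for th in(1.68,1.77,1.85):
    B=barat(th)+[0,0,.005]; print(th,*[proj(n,B+e*SY) for n in("top","scene") for e in(.053,-.053)])
cv2.imwrite("pics/f_top.png",cv2.resize(t[190:390,330:470,::-1],None,fx=3,fy=3))
s=read_camera("scene");cv2.imwrite("pics/f_sc.png",cv2.resize(s[200:400,130:310,::-1],None,fx=3,fy=3))
import cv2 as c; o=c.imread("pics/endc.png"); o=c.resize(o,(200,190)); print(np.abs(o[100:150,50:130].astype(int)-t[295:345,350:430,::-1]).mean())
E
```

```text
time: 10.5
tool_pos: [0.4353, -0.3839, 0.3367]
eef_rot: [-1.568, 0.115, -0.115]
wrist_force: [-0.3, -0.3, 0.3]
grip_width: 0.448
[(np.int32(158), array([370.323, 326.677])), (np.int32(96), array([372.479, 328.125])), (np.int32(130), array([395.477, 331.285]))]
stand xy -0.12213223883478955 0.031193098810130684
stand xy -0.12421725308473373 0.02665418505873544
stand xy -0.12326933532220202 -0.01830624905333321
1.68 [366.174 338.345] [429.637 348.38 ] [225.936 211.952] [160.147 225.031]
1.77 [365.124 339.359] [427.676 349.251] [226.42  217.194] [161.383 230.305]
1.85 [364.289 339.671] [426.033 349.438] [226.971 222.144] [162.547 235.301]
1.3416666666666666
```

View pics/f_sc.png

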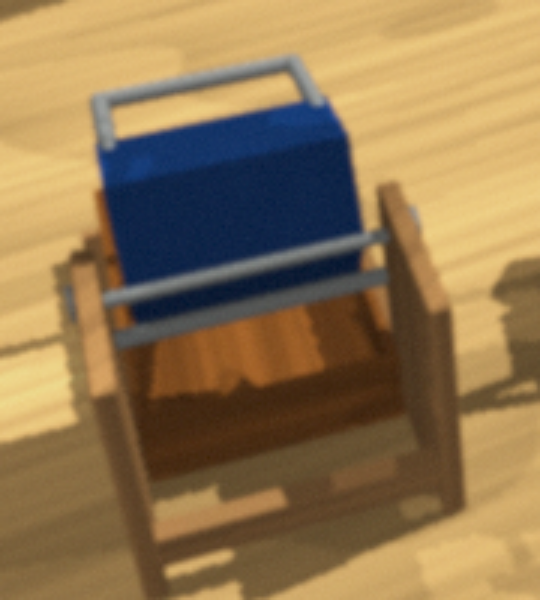

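View pics/f_top.png

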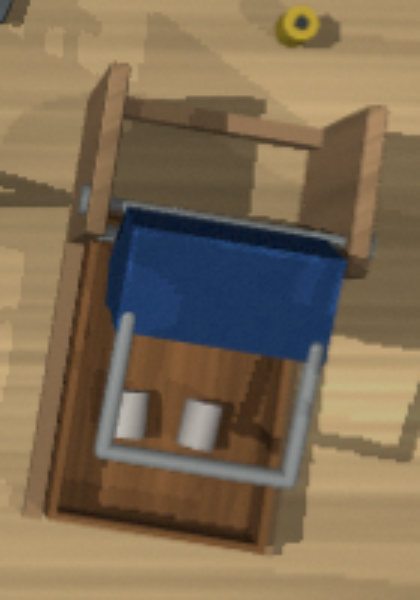

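The scene view puts the bar's ends at (228,221) and (163,234). The prediction for 1.85 rad is (227,222) and (163,235). The posts haven't moved.

```bash
python3 -c "
from cell import *
hand_in(); print(sense()['time'])"
```

```text
the job is handed in; nothing more can be done
the job is handed in; nothing more can be done
```

I gripped the blue bin's steel pull bar with 20 N and pulled it along its arc to the stop. Then I opened the fingers part way, rose straight up and moved aside. The job was handed in about 10.6 s into the 42 s allowed.

**Last checks:**
- **Blue bin:** the bar's ends in the scene view matched the prediction for about 1.84 rad to within 1–2 pixels; the threshold is 1.68 rad.
- **White posts:** both lie in the blue stand's tray, at about x -0.123 m and y +0.03 and -0.02 m. Two pictures about a second apart showed no movement.
- **Grey bin:** it looks upright and unchanged.
- **Robot:** it is clear of everything, and the wrist force is near zero.

**Disagreements:**
- **Arc too tight:** part way through, the force rose to about 18 N because my planned arc ran a few millimetres inside the true one. I corrected it outward.
- **Force at the stop:** pressing on the stop gave about 32 N at the wrist, which I eased off as I let go.
- **Post mask:** the colour mask split one region, the left post beside the bar, into two pieces. I confirmed by eye that there are two posts.

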